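# Load the alloy discs, set the cam clamp and bolt it

## Robot

A 6-joint arm with a two-finger parallel gripper is mounted at the origin on a cart in front of the work surface, level with it; the furniture and walls round the work are solid. World frame = base frame: x ahead of the robot, y to its left, z up, the work surface at z = 0. Lengths are in mm, angles in rad, forces in N, time in s.
With the tool pointing down it reaches from about 225 to 725 mm from the base axis. Payload 3.1 kg.
Tool frame: the origin (TCP) lies at the very end of the fingers, on their centre line; the grasp point (between the pads) lies 19 mm behind it (robot.grip_point_offset is the distance from the TCP to the grasp point, in mm); z points along the fingers, y is the line along which they close (so a half turn about z gives the same grasp; the last joint's range is limited). The gripper opens to 85 mm and grips with 20 to 120 N. Pads are 22 mm wide; open, the fingers measure 114 mm over their backs; the gripper's body (76 mm by 85 mm) begins 54 mm behind the grasp point. The pads swing forward as they close: fully open they stand 13 mm farther back than shut.
Start: joints at [-0.128, 0.048, 0.099, 1.622, 0, 1.443], TCP at [524.993, -0.012, 231.312] pointing down, gripper open.
Joint ranges: [-2.91, 2.91], [-0.99, 1.94], [-1.21, 1.42], [-2.12, 2.29], [-1.49, 1.47], [-3.14, 3.14]. Speed limits (rad/s): [2.79, 2.79, 3.14, 3.14, 3.14, 3.14].

## Interface

Orientations are given as a 3x3 rotation matrix whose columns are the frame's x, y, z axes.
In Python, from workcell import robot gives the robot as it stands.
- The arm moves only by the shell command python3 shift.py [FORCE], which reads ROWS from standard input. ROWS is a JSON list of rows, 1 to 10 of them, each an object with the fields pos (a list: dx, dy, dz in parts of the range, where 1.0 means 750 mm), rot (a list: a rotation vector rx, ry, rz in shares of 2 pi rad (1.0 is 2 pi rad)), finger_gap (the finger opening in mm); a field left out counts as zero (the opening has to be given); each row shifts and turns the commanded pose from where the row before left it, along the tool's axes as they then stand; what a row does not reach is not made up. A row lasts 1/10 s, in which the tool goes at most 50 mm and 0.15 rad, less where a joint would pass 70% of its speed; a pose out of reach is approached as far as the arm can. The fingers move at their own pace and stop on an object; FORCE is the grip in N (left out, the last holds). Time passes only in rows, so rows that do not move let the fingers close. It prints the time, the measured TCP pose, the force, the opening and the grip force at its end. Input that does not fit is refused with a message, and nothing moves.
- robot.observe(): the state, without advancing time (a new reading comes with each control period).
- robot.camera(name): name is "scene" or "side" or "wrist"; returns a dict with "pixels" (384x512x3 uint8, red, green, blue), "K" (3x3 intrinsics, pixels), "position" and "attitude" of the camera in the world. Camera axes: x right, y down, z forward; pixel columns grow to the right and rows downward; lengths in mm; the calibration is good to about 2 mm. A picture is of the moment at which its call begins. There is no depth.
- robot.finish_job(): hands the job in; it is judged then, once.
The state is a dict: "time_s": time; "joint_pos": joint angles; "qvel": joint speeds; "effort": joint torques, N m; "ee_pos": TCP position; "eef_rot": TCP orientation; "force": force on the tool from outside, world axes, zero at the start; "wrist_torque": the same for the moment, N m; "finger_gap": finger opening in mm; "grasp_force": force on a finger pad.
Only numpy, scipy, OpenCV 4.12 (cv2) and the standard library are available. Lean on these libraries where they do the work, as an engineer would, in place of code of your own. Each camera call takes 0.05 s, during which the arm holds its last target. There are 200 camera calls.

## Task

The disc carrier stands empty and bolted: draw its locking bolt right back, then swing the red lever wide open, and then stand every reference disc upright in the carrier, one to a bay. With the lever still open, turn the brass wing nut clockwise until its dotted wing points along the green line, where the lever meets firm resistance half way through its swing. Press the lever fully closed, and last slide the locking bolt fully home through the eye on the lever's tip.

Things in the scene. Friction and masses are not known exactly. Their poses are not given: they have to be found in the camera images.
- disc_0: a reference-alloy disc of brass (yellow), a plain upright cylinder 30 mm in diameter and 24 mm high, about 80 g; origin at the centre of its underside. Two to four of the four discs are present; they start on the worktop in front of the carrier
- disc_1: a reference-alloy disc of copper (reddish), a plain upright cylinder 30 mm in diameter and 24 mm high, about 80 g; origin at the centre of its underside. Two to four of the four discs are present; they start on the worktop in front of the carrier
- disc_2: a reference-alloy disc of steel (grey), a plain upright cylinder 30 mm in diameter and 24 mm high, about 80 g; origin at the centre of its underside. Two to four of the four discs are present; they start on the worktop in front of the carrier
- disc_3: a reference-alloy disc of aluminium (pale), a plain upright cylinder 30 mm in diameter and 24 mm high, about 80 g; origin at the centre of its underside. Two to four of the four discs are present; they start on the worktop in front of the carrier
- carrier: the fixed aluminium disc carrier: plate 125 (own x) by 265 (own y) by 12 mm, its top at z 12 mm; origin on the worktop; own x points away from the robot (turned 0.38 to 0.66 rad to the left). At the back a row of four bays along own y, in front of them at the right the red cam lever, then the steel locking bolt, at the left end the brass wing nut; all stand lower than 73 mm
- jaw (a joint): travel in m of the steel jaw, 8 mm high, that closes the front of all bays; the nut moves it 3 mm per rad. Its face is at own x = 10 mm + travel of the carrier, the blue back wall's face (8 mm high) at 50 mm: the bays are 40 mm deep with the nut at 0, 32.8 mm at 2.4. Blue ribs 4 mm thick, 8 mm high divide the bays, each 36 mm wide along own y
- bay_0 (a point): centre of a bay at its floor (own x 32 mm, own y -80 mm of the carrier, z 12 mm); a disc may stand in any bay, one to a bay; axes as the carrier's
- bay_1 (a point): centre of a bay at its floor (own x 32 mm, own y -40 mm of the carrier, z 12 mm); a disc may stand in any bay, one to a bay; axes as the carrier's
- bay_2 (a point): centre of a bay at its floor (own x 32 mm, own y 0 mm of the carrier, z 12 mm); a disc may stand in any bay, one to a bay; axes as the carrier's
- bay_3 (a point): centre of a bay at its floor (own x 32 mm, own y 40 mm of the carrier, z 12 mm); a disc may stand in any bay, one to a bay; axes as the carrier's
- nut (a joint): turn of the wing nut in rad about its upright axis: 0 backed off, grows clockwise seen from above, stop at 3.2. Drag 0.26 N m, stays where left. At 2.4 (good from 1.9 to 2.9) the green-dotted wing points along the green line and the closing lever meets firm resistance half way (lever 0.9); backed off, the lever flops shut; at 3.2 too tight. Starts at 0.2 to 0.8
- nut_grip (a point): on the nut's axis in the middle of its wings, 46 mm above the worktop. The wings are one upright brass blade 48 mm long, 12 mm thick, from 33 to 55 mm above the worktop (plate to z 12, hub below the blade 22 mm across); own x runs along the blade to the green-dotted wing, own z is up
- snug_mark (a point): middle of the green line (18 mm long, along the carrier's x) on the plate, 32 mm from the nut's axis on the robot's side
- lever (a joint): angle of the red cam lever about its upright hinge, rad: 0 closed (along the jaw, pointing along the carrier's +y, at a stop), opens counter-clockwise seen from above up to 1.75 (1.57 points along the carrier's -x, at the robot). Starts closed. With the nut slack it swings easily; with the nut snug closing takes up to about 8 N at the push point from 0.9 to 0.2, then it snaps shut and stays
- lever_hinge (a point): on the lever's hinge axis, 32 mm above the worktop; axes as the carrier's
- lever_push (a point): on the lever's arm 55 mm from the hinge, 31 mm above the worktop, turning with it: own y points along the arm to its tip, own x to the side that leads when closing (so push on the -x side, towards +x). The arm is 10 mm wide, z 25 to 37 mm; 74 mm from the hinge it bears a steel eye 22 mm wide, 8 mm long, up to z 53 mm, that only the bolt can touch
- tension (a joint): squeeze of the clamp's spring in m: 0 slack; with the lever closed about 0.0049 with the nut at 2.4, 2.4 mm more or less per rad of nut; right from 0.0032 to 0.0066
- bolt (a joint): travel of the locking bolt in m: 0 drawn back, 0.030 fully home through the eye on the closed lever's tip; slides along the carrier's -y. Drag 1.5 N, stays where left. Starts home; while through the eye it locks the lever
- bolt_knob (a point): middle of the gripped part of the bolt's upright black knob, 62 mm above the worktop; the knob is 13 mm in diameter and runs from z 53 to 71 mm; axes as the carrier's

How it is judged (in metres and radians):
On the way, in this order (a step that is already met when the one before it is completed fails the run):
1. the locking bolt is drawn back (under 4 mm) (value of joint bolt below 0.004 m), for 0.2 s.
2. the lever is swung open (over 1.2 rad) (value of joint lever above 1.2 rad), for 0.2 s.
3. every disc that is present stands in a bay (x of disc_0 in the frame of carrier between 0.018 and 0.042 m and y of disc_0 in the frame of carrier between -0.1 and 0.06 m and z of disc_0 in the frame of carrier between 0.008 and 0.016 m and angle between each of disc_0, disc_1, disc_2, disc_3's own z axis and vertical below 0.12 rad and linear speed of each of disc_0, disc_1, disc_2, disc_3 below 0.03 m/s and x of disc_1 in the frame of carrier between 0.018 and 0.042 m and y of disc_1 in the frame of carrier between -0.1 and 0.06 m and z of disc_1 in the frame of carrier between 0.008 and 0.016 m and x of disc_2 in the frame of carrier between 0.018 and 0.042 m and y of disc_2 in the frame of carrier between -0.1 and 0.06 m and z of disc_2 in the frame of carrier between 0.008 and 0.016 m and x of disc_3 in the frame of carrier between 0.018 and 0.042 m and y of disc_3 in the frame of carrier between -0.1 and 0.06 m and z of disc_3 in the frame of carrier between 0.008 and 0.016 m), for 0.2 s.
4. the wing nut is snug (1.9 to 2.9 rad) while the lever is still open (value of joint nut between 1.9 and 2.9 rad and value of joint lever above 0.6 rad), for 0.2 s.
5. the lever is fully closed with the spring squeezed 3.2 to 6.6 mm (value of joint lever below 0.06 rad and value of joint tension between 0.0032 and 0.0066 m), for 0.2 s.
6. the bolt is home in the lever's eye (value of joint bolt above 0.026 m), for 0.2 s.
At the end, for the whole second after the job is handed in: every disc present stands upright and at rest on the floor of a bay, the nut is at 1.9 to 2.9 rad, the lever is closed (under 0.06 rad) with the spring squeezed 3.2 to 6.6 mm, and the bolt is at least 26 mm home (all of step 3 and all of step 5 and value of joint nut between 1.9 and 2.9 rad and value of joint bolt above 0.026 m); the robot touches nothing.
Of disc_0, disc_1, disc_2, disc_3 only 2 to 4 are there at a start; the rules pass over those that are not, and their reading is None.
At some moment in a run one of disc_0, disc_1, disc_2, disc_3 may be knocked a few centimetres aside while the robot is not near it.
Once in a run the grip may slacken for a moment while it holds something.
It also fails if it takes over 208 s, if anything falls off the work surface, if the arm or the gripper's body presses on something with over 40 N, if the wrist force passes 120 N, or if a joint passes its speed limit or range.

## Working session

There is one attempt and no reset: what is moved stays moved. The work goes in short steps, Python scripts to look and compute and a shell command to move; the robot and the scene stay as the last step left them, time stands still between calls to the robot, and variables do not carry over. Pictures are saved under pics/ and viewed, at most 14 in all, crops included, and the job is handed in when it is done.

```bash
ls; mkdir -p pics; cat > h.py <<'E'
import numpy as np, cv2
from workcell import robot
def shot(n,f=None):
    c=robot.camera(n); c={k:np.array(v) for k,v in c.items()}
    if f: cv2.imwrite('pics/'+f,c['pixels'][:,:,::-1])
    return c
def ray(c,u,v):
    d=c['attitude']@np.linalg.inv(c['K'])@np.array([u,v,1.]); return c['position'],d/np.linalg.norm(d)
def onz(c,u,v,z):
    p,d=ray(c,u,v); return p+d*(z-p[2])/d[2]
def two(rs):
    A=np.zeros((3,3));b=np.zeros(3)
    for p,d in rs:
        M=np.eye(3)-np.outer(d,d);A+=M;b+=M@p
    x=np.linalg.solve(A,b)
    return x,[float(np.linalg.norm((np.eye(3)-np.outer(d,d))@(x-p))) for p,d in rs]
def proj(c,P):
    q=c['K']@(c['attitude'].T@(np.asarray(P,float)-c['position'])); return q[:2]/q[2]
E
python3 - <<'E'
from h import *
import pickle
d={n:shot(n,n+'0.png') for n in('scene','side','wrist')}
pickle.dump(d,open('c0.pkl','wb'))
for n in d: print(n,d[n]['position'],d[n]['attitude'].round(2).tolist(),d[n]['K'][0,0])
o=robot.observe();print(o['ee_pos'],o['eef_rot'],o['force'],o['finger_gap'])
E
```

```text
pics
shift.py
workcell.py
scene [ 73.0050235  924.59414875 483.59319105] [[-0.84, -0.28, 0.47], [-0.55, 0.41, -0.73], [0.01, -0.87, -0.5]] 359.9851791698337
side [ 347.88023568 1071.72327284  518.35104066] [[-0.99, -0.06, 0.14], [-0.15, 0.48, -0.87], [-0.01, -0.88, -0.48]] 489.7840418528727
wrist [524.34896337  77.9798029  372.10898637] [[1.0, 0.0, -0.0], [0.0, -0.95, -0.3], [-0.0, 0.3, -0.95]] 345.11570961129803
[5.24511498e+02 2.93090155e-02 2.30354317e+02] [[ 1.87708881e-05  9.99998229e-01 -1.88215484e-03]
 [ 9.99999971e-01 -1.83206384e-05  2.39237299e-04]
 [ 2.39202393e-04 -1.88215928e-03 -9.99998200e-01]] [ 0.39424688  0.0369161  -0.0730612 ] 85.77608293754446
```

View pics/scene0.png

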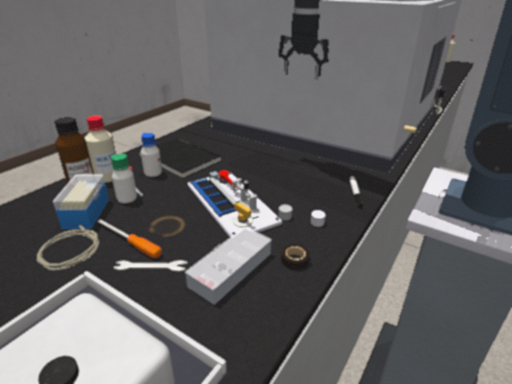

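View pics/side0.png

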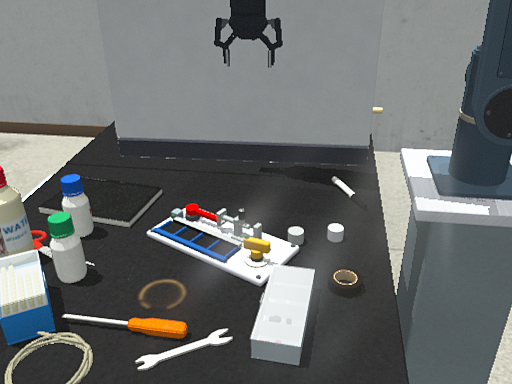

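View pics/wrist0.png

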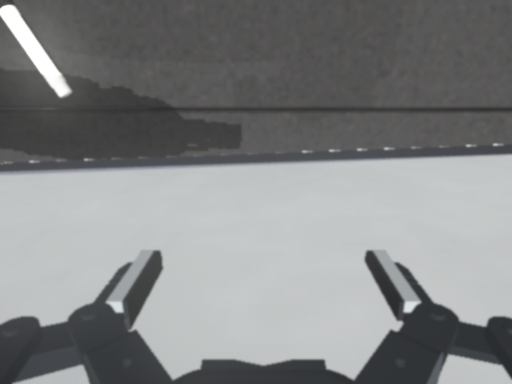

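The scene and side views show the carrier near scene (235,205) / side (225,243). Two discs are at scene (285,212), (318,218) and side (296,235), (335,232). The wrist view shows only the wall and floor edge to the right of the tool.

```bash
python3 - <<'E'
from h import *
import pickle
d=pickle.load(open('c0.pkl','rb'));s,i=d['scene'],d['side']
for n,a,b in [('discA top',(285,208),(296,230)),('discB top',(318,214),(335,227)),('nut',(242,210),(257,243)),('lever red hinge',(224,176),(192,210))]:
    print(n,two([ray(s,*a),ray(i,*b)]))
for n,p in [('wall edge',(120,160)),('wall edge r',(370,165)),('front corner',(298,248)),('left-near',(258,277)),('far',(200,206)),('left far',(150,236)),('box',(300,320)),('box',(255,355)),('box',(268,268))]: print(n,onz(i,*p,0))
im=i['pixels'][190:290,140:360,::-1]
a=cv2.resize(im,None,fx=3.6,fy=3.6,interpolation=cv2.INTER_CUBIC);cv2.imwrite('pics/sidecrop.png',a)
E
```

```text
discA top (array([390.38270677, 310.61328141,  24.293575  ]), [0.39227878772720226, 0.3922787877271258])
discB top (array([319.22507381, 285.17260334,  20.72229632]), [0.430038157135031, 0.43003815713496113])
nut (array([450.12415995, 396.093471  ,  46.05119446]), [2.0854682022688955, 2.0854682022688635])
lever red hinge (array([598.82573368, 268.44358347,  25.1830553 ]), [1.100187887089481, 1.1001878870894577])
wall edge [858.1911341    7.71749162   0.        ]
wall edge r [235.27243446 -42.78204777   0.        ]
front corner [384.41142152 332.09005052   0.        ]
left-near [444.79411635 425.24338559   0.        ]
far [599.86637271 206.91168795   0.        ]
left far [666.6805102  330.53428777   0.        ]
box [368.05835109 517.55660417   0.        ]
box [424.57512024 594.12421267   0.        ]
box [431.245931   398.55603167   0.        ]
```

View pics/sidecrop.png

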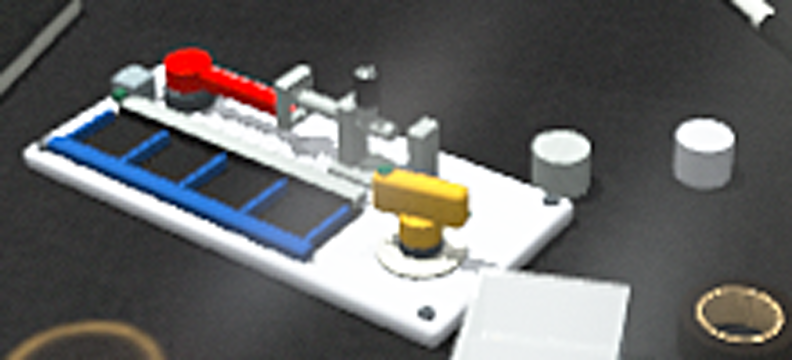

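Crop: two discs, steel (555,160) and aluminium (705,150). Also visible are the red lever (closed), the knob (365,80), the nut (420,200) and four empty bays. A grey box stands beside the nut. I'll move over the carrier and turn to its axes.

The rows are not in the units I measure in: shifts go in shares of 750 mm and turns go in shares of 2 pi rad. I convert before sending: 46 mm is 0.0613, 44 mm is 0.0587, 0.13 rad is 0.0207.

```bash
echo '[{"pos":[0.0613, 0, 0], "finger_gap":85}, {"pos":[0.0613, 0, 0], "finger_gap":85}, {"pos":[0.0613, 0, 0], "finger_gap":85}, {"pos":[0.0613, 0, 0], "finger_gap":85}, {"pos":[0.0613, 0, 0], "finger_gap":85}, {"pos":[0.0613, 0, 0], "finger_gap":85}, {"pos":[0.0587, 0, 0], "rot":[0, 0, 0.0207], "finger_gap":85}, {"rot":[0, 0, 0.0207], "finger_gap":85}, {"rot":[0, 0, 0.0207], "finger_gap":85}, {"rot":[0, 0, 0.0207], "finger_gap":85}]' | python3 shift.py; echo '[{"finger_gap":85}, {"finger_gap":85}, {"finger_gap":85}]' | python3 shift.py; python3 - <<'E'
from h import *
import pickle
pickle.dump(shot('wrist','w1.png'),open('w1.pkl','wb'))
E
```

```text
time_s: 1.15
ee_pos: [524.5, 320.6, 230.4]
eef_rot: [[0.5, 0.866, -0.001], [0.866, -0.5, -0.001], [-0.001, -0.001, -1.0]]
force: [0.7, -0.7, -0.3]
finger_gap: 85.3
grasp_force: 0.0
time_s: 1.45
ee_pos: [525.0, 319.8, 231.1]
eef_rot: [[0.496, 0.869, -0.0], [0.869, -0.496, -0.0], [-0.0, -0.0, -1.0]]
force: [0.8, 0.0, -0.7]
finger_gap: 85.3
grasp_force: 0.0
```

View pics/w1.png

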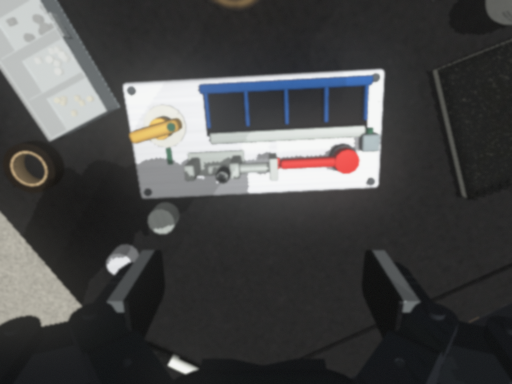

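The wrist view shows the whole carrier, with white plate corners near (125,83), (383,70), (380,187), (142,198). Also visible: red hinge (346,160), knob (223,176), blade (155,130) and discs (163,218), (123,258). I'll take a second vantage point and triangulate.

In the tool's units: -35 mm is -0.0467, -30 mm is -0.04.

```bash
echo '[{"pos":[-0.0467, -0.0333, 0], "finger_gap":85}, {"pos":[-0.0467, -0.0333, 0], "finger_gap":85}, {"pos":[0, -0.04, 0], "finger_gap":85}, {"finger_gap":85}, {"finger_gap":85}, {"finger_gap":85}]' | python3 shift.py | head -2; python3 - <<'E'
from h import *
import pickle
c=shot('wrist','w2.png');pickle.dump(c,open('w2.pkl','wb'))
im=c['pixels'][:330,:,::-1]
cv2.imwrite('pics/w2c.png',cv2.resize(im,(800,515),interpolation=cv2.INTER_CUBIC))
for f in('w1','w2'):
    c=pickle.load(open(f+'.pkl','rb'));h=cv2.cvtColor(c['pixels'],cv2.COLOR_RGB2HSV)
    for n,lo,hi in [('red',(0,180,100),(6,255,255)),('blue',(105,120,60),(125,255,255)),('brass',(12,120,100),(28,255,255)),('green',(45,60,20),(90,255,255)),('white',(0,0,190),(180,30,255))]:
        m=cv2.inRange(h,lo,hi);k,l,s,ce=cv2.connectedComponentsWithStats(m)
        print(f,n,[(s[j,4],ce[j].round(1).tolist()) for j in range(1,k) if s[j,4]>12])
        if n in('blue','brass'):
            for t in cv2.findContours(m,0,1)[0]:
                if len(t)>20: print(cv2.minAreaRect(t),cv2.boxPoints(cv2.minAreaRect(t)).round(1).tolist())
E
```

```text
time_s: 2.1
ee_pos: [421.7, 298.9, 231.5]
w1 red []
w1 blue [(np.int32(2195), [287.9, 90.7])]
((287.03472900390625, 101.74544525146484), (42.83061599731445, 172.34249877929688), 86.92254638671875) [[199.8000030517578, 85.0], [371.8999938964844, 75.69999694824219], [374.20001220703125, 118.5], [202.10000610351562, 127.80000305175781]]
w1 brass [(np.int32(493), [150.8, 131.3]), (np.int32(19), [175.4, 124.0])]
((147.9423065185547, 130.7115478515625), (19.415496826171875, 38.83099365234375), 78.69007110595703) [[127.0, 125.0], [165.10000610351562, 117.4000015258789], [168.89999389648438, 136.39999389648438], [130.8000030517578, 144.0]]
w1 green [(np.int32(21), [170.8, 126.9]), (np.int32(17), [369.4, 130.5]), (np.int32(31), [168.7, 154.8])]
w1 white [(np.int32(8022), [44.4, 69.9]), (np.int32(9980), [233.2, 122.9]), (np.int32(3357), [315.7, 174.3]), (np.int32(82), [234.7, 170.3]), (np.int32(31), [189.3, 169.8]), (np.int32(13), [200.6, 176.8]), (np.int32(211), [117.1, 263.4]), (np.int32(189), [179.9, 365.9])]
w2 red [(np.int32(56), [442.8, 92.9])]
w2 blue [(np.int32(2683), [373.6, 14.2])]
(
[... 477 characters left out ...]
9389648438, 57.400001525878906], [248.0, 61.70000076293945], [235.3000030517578, 66.5]]
((231.9499969482422, 51.849998474121094), (14.862702369689941, 41.74205780029297), 71.56504821777344) [[209.8000030517578, 51.400001525878906], [249.39999389648438, 38.20000076293945], [254.10000610351562, 52.29999923706055], [214.5, 65.5]]
w2 green [(np.int32(29), [256.3, 45.6]), (np.int32(25), [458.3, 57.8]), (np.int32(42), [241.8, 88.9])]
w2 white [(np.int32(397), [115.3, 5.7]), (np.int32(2284), [147.8, 28.6]), (np.int32(17179), [307.6, 81.0]), (np.int32(678), [464.5, 30.4]), (np.int32(94), [339.4, 95.3]), (np.int32(238), [233.4, 156.6]), (np.int32(70), [191.8, 213.7]), (np.int32(553), [258.1, 332.0])]
```

View pics/w2c.png

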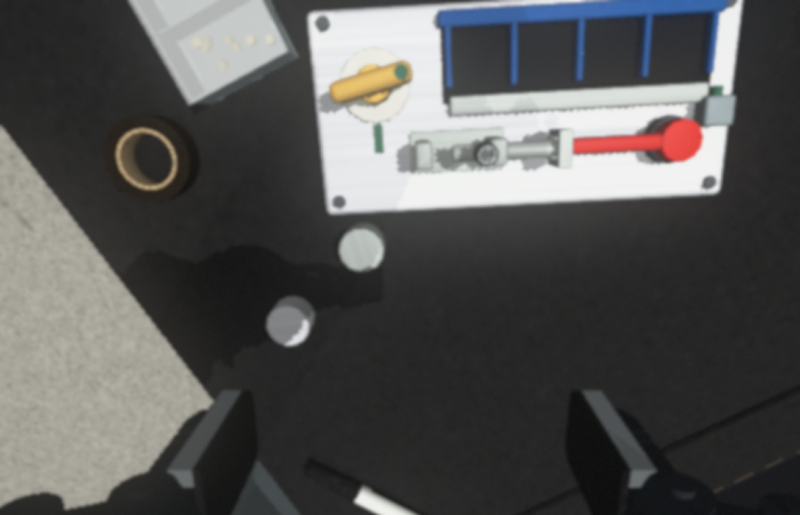

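w2 shows screws at (217,129), (454,116) and (206,15), the hinge at (436,90), the knob at (312,97), and disc tops at (231,158) and (187,205). I'll triangulate these.

```bash
python3 - <<'E'
from h import *
import pickle
a,b=[pickle.load(open(f+'.pkl','rb')) for f in('w1','w2')]
def blob(c,u,v,lo,hi,r=9):
    h=cv2.cvtColor(c['pixels'],cv2.COLOR_RGB2HSV);g=cv2.inRange(h,lo,hi)
    m=np.zeros_like(g);cv2.circle(m,(int(u),int(v)),r,255,-1);M=cv2.moments(g&m,True)
    return (M['m10']/max(M['m00'],1),M['m01']/max(M['m00'],1))
P={}
for n,p,q,lo,hi,r in [('scrNL',(148,192),(217,129),(0,0,0),(180,255,110),6),('scrNR',(371,182),(454,116),(0,0,0),(180,255,110),6),('scrFL',(131,91),(206,15),(0,0,0),(180,255,110),6),
 ('hinge',(346,160),(436,90),(0,100,100),(10,255,255),16),('green',(169,155),(242,89),(45,60,20),(90,255,255),8),('dot',(171,127),(256,46),(45,60,20),(90,255,255),7)]:
    p1,q1=blob(a,*p,lo,hi,r),blob(b,*q,lo,hi,r); P[n],e=two([ray(a,*p1),ray(b,*q1)]); print(n,np.round(p1,1),np.round(q1,1),P[n].round(1),round(e[0],1))
ex=P['scrNL']-P['scrNR']; print('yaw own y',np.arctan2(-ex[0],ex[1]), np.linalg.norm(ex)); ex=P['scrFL']-P['scrNL'];print('own x',np.arctan2(ex[1],ex[0]),np.linalg.norm(ex))
for f,c,(x,y,X,Y) in [('a',a,(100,60,400,290)),('b',b,(160,0,512,250))]:
    cv2.imwrite(f'pics/z{f}.png',cv2.resize(c['pixels'][y:Y,x:X,::-1],None,fx=800/(X-x) if f=='b' else 600/230*1,fy=800/(X-x) if f=='b' else 600/230,interpolation=cv2.INTER_CUBIC))
for z in(10,12):
    for n,q in [('NL',(148,192)),('NR',(371,182)),('FL',(131,91)),('FR',(375,77))]: print(z,n,onz(a,*q,z).round(1))
for n,pts in [('a',[(199.8,85),(371.9,75.7)])]:
    for p in pts: print('blue outer top',onz(a,*p,20).round(1))
E
```

```text
scrNL [147.4 192. ] [216.5 129.3] [391.9 344.8  11.8] 0.0
scrNR [371. 188.] [452.6 117.3] [605.8 236.1  25.6] 3.0
scrFL [0. 0.] [0. 0.] [-19589.5  20581.7 -39936.2] 4.0
hinge [345.  160.5] [434.6  89. ] [594.7 276.6  36. ] 0.3
green [168.7 154.8] [241.9  89.1] [435.3 367.    9. ] 0.6
dot [170.8 126.9] [256.3  45.6] [467.6 391.   54.5] 0.1
yaw own y 1.1007315313789603 240.31130547343344
own x 2.3498411380899515 49037.09632679123
10 NL [391.6 344.2  10. ]
10 NR [611.4 232.3  10. ]
10 FL [439.7 441.3  10. ]
10 FR [660.3 331.2  10. ]
12 NL [392.5 344.5  12. ]
12 NR [611.2 233.2  12. ]
12 FL [440.4 441.   12. ]
12 FR [659.7 331.5  12. ]
blue outer top [505.2 411.   20. ]
blue outer top [655.5 335.3  20. ]
```

View pics/za.png

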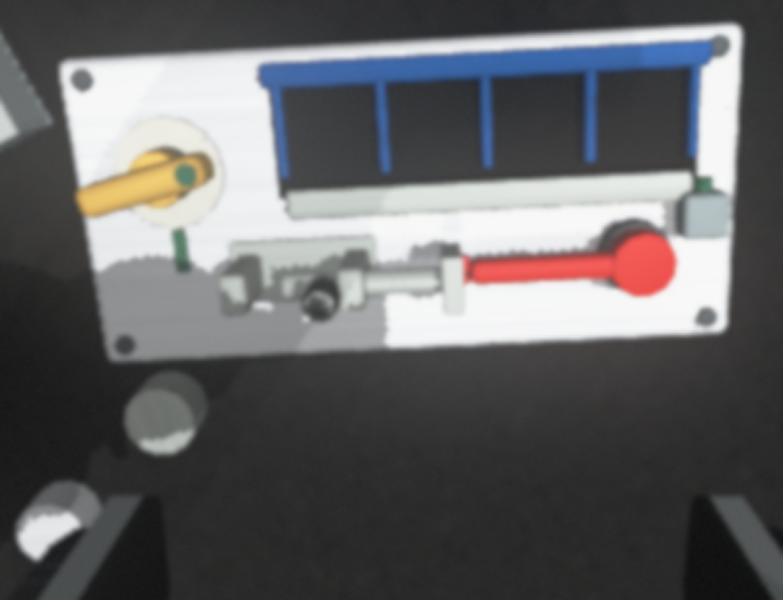

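View pics/zb.png

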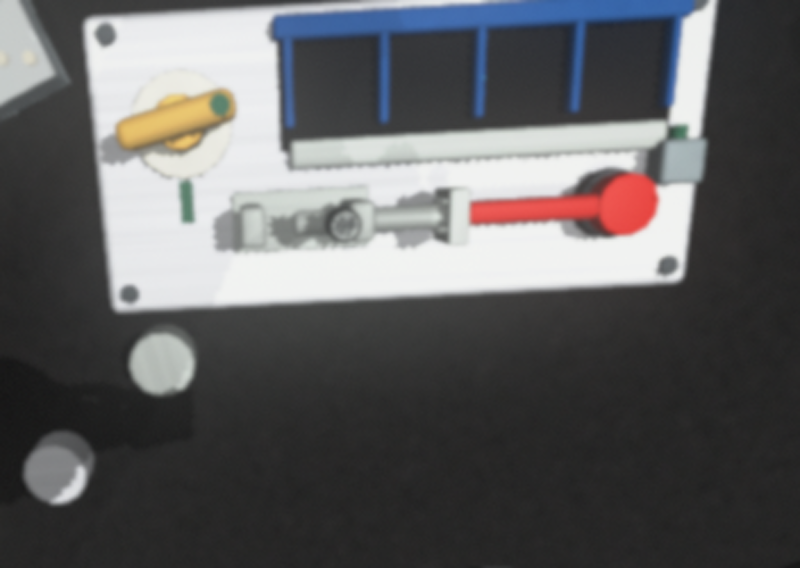

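Both crops show matching screws, the hinge, the knob, the dotted blade and the disc tops. In za these are knob (321,296), disc A (160,422) and disc B (45,530). In zb they are knob (346,222), disc A (161,363) and disc B (56,472).

```bash
python3 - <<'E'
from h import *
import pickle
a,b=[pickle.load(open(f+'.pkl','rb')) for f in('w1','w2')]
P={}
for n,p,q in [('NL',(124,345),(129,294)),('NR',(707,317),(668,266)),('FL',(82,80),(105,34)),('FR',(720,46),(700,2)),('green',(181,250),(187,202)),('hinge',(642,263),(627,204)),('knob',(321,296),(346,222)),('dot',(185,175),(219,104)),('tail',(90,203),(128,135)),('A',(159,423),(161,363)),('B',(45,530),(56,472)),('blueL',(262,75),(275,27)),('blueR',(708,50),(693,5))]:
    p=(p[0]/2.609+100,p[1]/2.609+60);q=(q[0]/2.2727+160,q[1]/2.2727)
    P[n],e=two([ray(a,*p),ray(b,*q)]);print(n,P[n].round(1),round(e[0],1))
# carrier frame from 4 screws (rays onto z=12)
Q={}
for n,p in [('NL',(124,345)),('NR',(707,317)),('FL',(82,80)),('FR',(720,46))]:
    Q[n]=onz(a,p[0]/2.609+100,p[1]/2.609+60,12)
ey=(Q['NL']-Q['NR']+Q['FL']-Q['FR'])[:2];ex=(Q['FL']-Q['NL']+Q['FR']-Q['NR'])[:2]
print('yaws',np.arctan2(-ey[0],ey[1]),np.arctan2(ex[1],ex[0]),'len',np.linalg.norm(ey)/2,np.linalg.norm(ex)/2)
y1,y2=np.arctan2(-ey[0],ey[1]),np.arctan2(ex[1],ex[0]);yaw=(2*y1+y2)/3
O=np.mean([Q[k][:2] for k in Q],0);R=np.array([[np.cos(yaw),-np.sin(yaw)],[np.sin(yaw),np.cos(yaw)]])
print('O',O,'yaw',yaw)
for n in P: print(n,(R.T@(P[n][:2]-O)).round(1),P[n][2].round(1))
np.savez('car.npz',O=O,R=R)
for k,y in enumerate((-80,-40,0,40)): print('bay',k,(O+R@[32,y]).round(1))
o=robot.observe();print(o['ee_pos'],o['eef_rot'])
E
```

```text
NL [392.2 344.6  12.7] 0.0
NR [611.3 233.9  12.5] 0.0
FL [441.  441.1  12.1] 0.1
FR [660.4 330.   12.2] 0.5
green [436.  366.4  11.5] 0.1
hinge [595.6 275.5  35.6] 0.5
knob [488.4 330.5  64. ] 0.6
dot [467.6 390.8  54.6] 0.2
tail [431.7 399.1  51.9] 0.1
A [390.7 311.1  25.1] 0.6
B [320.8 293.   28.4] 1.2
blueL [503.2 407.9  16.7] 0.0
blueR [654.6 331.3  17.3] 0.9
yaws 1.1036361434264474 1.1016792099531734 len 245.7568272963287 108.32384542607566
O [526.14448189 337.4258906 ] yaw 1.1029838322686893
NL [-54.  122.8] 12.7
NR [ -54.  -122.7] 12.5
FL [ 54.2 122.8] 12.1
FR [  53.9 -123.2] 12.2
green [-14.8  93.5] 11.5
hinge [-24.  -89.9] 35.6
knob [-23.2  30.5] 64.0
dot [21.2 76.3] 54.6
tail [ 12.4 112.1] 51.9
A [-84.6 109.1] 25.1
B [-132.2  163.3] 28.4
blueL [52.5 52.2] 16.7
blueR [  52.4 -117.4] 17.3
bay 0 [612.  329.9]
bay 1 [576.3 348. ]
bay 2 [540.6 366. ]
bay 3 [504.9 384. ]
[421.74954079 298.88934323 231.39684678] [[ 4.97164514e-01  8.67656004e-01  7.10740114e-04]
 [ 8.67656218e-01 -4.97164648e-01  1.26775076e-05]
 [ 3.64354574e-04  6.10375272e-04 -9.99999747e-01]]
```

Fits well: plate corners, heights and the 246×108 screw spacing all agree. But the ribs look shifted about 12 mm from the plate's centre, so I'll measure the bays directly.

```bash
python3 - <<'E'
from h import *
import pickle
z=np.load('car.npz');O,R=z['O'],z['R']
for f in('w1','w2'):
    c=pickle.load(open(f+'.pkl','rb'));h=cv2.cvtColor(c['pixels'],cv2.COLOR_RGB2HSV)
    def samp(x,y,zz):
        u,v=proj(c,[*(O+R@[x,y]),zz]); 
        if not(0<=u<511 and 0<=v<383): return '?'
        H,S,V=cv2.remap(h,np.float32([[u]]),np.float32([[v]]),cv2.INTER_NEAREST)[0,0]
        return 'B' if S>110 and 100<H<130 and V>50 else ('.' if V<90 else 'w')
    for x in(28,40): print(f,'along y at x',x,'z20 from 70 to -130:',''.join(samp(x,y,20) for y in range(70,-131,-1)))
    for y in(28,-12,-52,-93): print(f,'along x at y',y,'from -10:',''.join(samp(x,y,20) for x in range(-10,66)))
E
```

```text
w1 along y at x 28 z20 from 70 to -130: wwwwwwwwwwwwwwwwwwwwwwBBBw...................................BBBBw..................................BBBBB...................................BBBBB...................................BBBwwwwwwwwwwwwwwwww.
w1 along y at x 40 z20 from 70 to -130: wwwwwwwwwwwwwwwwwwwwwwBBBw..................................BBBBB...................................BBBBB...................................BBBBB..................................BBBwwwwwwwwwwwwwwwwww.
w1 along x at y 28 from -10: wwwwwwwwwwwwwwwwwwww.....................................wBBBBBBBBBwwwwww...
w1 along x at y -12 from -10: wwwwwwwwwwwwwwwwwwww......................................BBBBBBBBBwwwwww...
w1 along x at y -52 from -10: wwwwwwwwwwwwwwwwwwww......................................BBBBBBBBBwwwwwww..
w1 along x at y -93 from -10: wwwwwwwwwwwwwwwwwwww......................................BBBBBBBBBwwwwwww..
w2 along y at x 28 z20 from 70 to -130: wwwwwwwwwwwwwwwwwwwwwBBBw...................................BBBBB...................................BBBB...................................BBBBB..................................BBBBwwwwwwwwwwwwwww....
w2 along y at x 40 z20 from 70 to -130: wwwwwwwwwwwwwwwwwwwwwBBBB...................................BBBBB..................................BBBBBw.................................BBBBBBB................................BBBBBBwwwwwwwwwwwwww....
w2 along x at y 28 from -10: wwwwwwwwwwwwwwwwwwww.....................................BBBBBBBBBBwwww?????
w2 along x at y -12 from -10: wwwwwwwwwwwwwwwwwwww......................................BBBBBBBBwww???????
w2 along x at y -52 from -10: wwwwwwwwwwwwwwwwwwww.....................................BBBBBBBBBB?????????
w2 along x at y -93 from -10: wwwwwwwwwwwwwwwwwwww.....................................BBBBBBBB???????????
```

Bays are centred at own y 27.5, -12.5, -52.5 and -92.5 in plate coordinates. So the carrier origin is offset (-2,-12.5) from the plate centre, which puts the nut at about 0.6 rad. Now the bolt knob.

```bash
cat >> h.py <<'E'
try:
    _z=np.load('car.npz');R=_z['R'];O=_z['O']+R@[-2,-12.5]
except Exception: pass
def C(x,y): return O+R@[x,y]
def toc(p): return R.T@(np.asarray(p)[:2]-O)
def go(x,y,z):
    "tool-axis delta to carrier-frame point"
    o=robot.observe();T=np.array(o['eef_rot']);p=np.array(o['ee_pos'])
    yaw=np.arctan2(T[1,0],T[0,0]);print('t',o['time_s'],'tcp car',toc(p).round(1),p[2].round(1),'yaw err (rz needed)',round(-(np.arctan2(R[1,0],R[0,0])-yaw),3),'gap',round(o['finger_gap'],1))
    print('delta',(T.T@(np.r_[C(x,y),z]-p)).round(1))
E
python3 - <<'E'
from h import *
import pickle
a,b=[pickle.load(open(f+'.pkl','rb')) for f in('w1','w2')]
print(toc(onz(a,321/2.609+100,296/2.609+60,71)),toc(onz(b,346/2.2727+160,222/2.2727,71)))
print('nut',toc([436,366.4])+[32,0])
T=np.array(robot.observe()['eef_rot'])
go(-21.5,43,100)
E
```

```text
[-18.84689165  42.46787263] [-21.28406905  43.60939942]
nut [ 19.2117474  106.02451131]
t 2.15 tcp car [-79.5  88.3] 231.4 yaw err (rz needed) -0.053 gap 84.8
delta [ 60.2  42.1 131.4]
```

In the tool's units: 40 mm is 0.0533, 30 mm is 0.04, -0.053 rad is -0.0084.

```bash
echo '[{"rot":[0, 0, -0.0084], "finger_gap":40}, {"pos":[0.0267, 0.02, 0], "finger_gap":40}, {"pos":[0.0267, 0.02, 0], "finger_gap":40}, {"pos":[0.024, 0.02, 0.04], "finger_gap":40}, {"pos":[0, 0, 0.0533], "finger_gap":40}, {"pos":[0, 0, 0.0533], "finger_gap":40}, {"pos":[0, 0, 0.0267], "finger_gap":40}, {"finger_gap":40}, {"finger_gap":40}]' | python3 shift.py 30; python3 - <<'E'
from h import *
go(-20.5,43,56); c=shot('wrist','k1.png')
E
```

```text
time_s: 3.05
ee_pos: [487.6, 330.3, 101.3]
eef_rot: [[0.451, 0.893, -0.0], [0.893, -0.451, -0.0], [-0.001, -0.0, -1.0]]
force: [-0.7, 0.1, 0.6]
finger_gap: 39.9
grasp_force: 0.0
t 3.05 tcp car [-21.8  43.6] 101.3 yaw err (rz needed) 0.0 gap 39.9
delta [ 1.3  0.6 45.3]
```

View pics/k1.png

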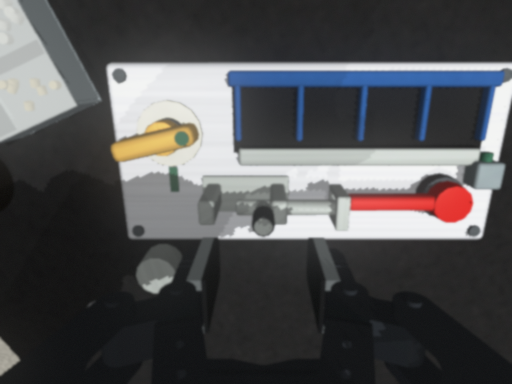

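The knob at (263,222) lies midway between the fingertips (212 and 316), so I descend and grip.

In the tool's units: 20 mm is 0.0267, 5 mm is 0.0067.

```bash
echo '[{"pos":[0.0013, 0, 0.0267], "finger_gap":40}, {"pos":[0, 0, 0.0267], "finger_gap":40}, {"pos":[0, 0, 0.0067], "finger_gap":40}, {"finger_gap":10}, {"finger_gap":10}, {"finger_gap":10}, {"finger_gap":10}, {"finger_gap":10}]' | python3 shift.py 30; 
```

```text
time_s: 3.9
ee_pos: [488.7, 332.0, 58.3]
eef_rot: [[0.45, 0.893, 0.003], [0.893, -0.45, 0.002], [0.003, 0.002, -1.0]]
force: [-0.3, -0.5, 5.3]
finger_gap: 11.4
grasp_force: 29.7
```

In the tool's units: -8 mm is -0.0107, -6 mm is -0.008.

```bash
echo '[{"pos":[0, -0.008, 0], "finger_gap":10}, {"pos":[0, -0.0107, 0], "finger_gap":10}, {"pos":[0, -0.0107, 0], "finger_gap":10}, {"pos":[0, -0.0107, 0], "finger_gap":10}, {"pos":[0, -0.0013, 0], "finger_gap":10}, {"finger_gap":10}, {"finger_gap":10}, {"finger_gap":10}]' | python3 shift.py; python3 -c "
from h import *
go(0,0,0)"
```

```text
time_s: 4.7
ee_pos: [464.8, 344.1, 58.2]
eef_rot: [[0.452, 0.892, 0.011], [0.892, -0.452, -0.003], [0.003, 0.011, -1.0]]
force: [8.3, -4.7, 2.2]
finger_gap: 11.5
grasp_force: 29.7
t 4.7 tcp car [-19.7  70.3] 58.2 yaw err (rz needed) -0.001 gap 11.5
delta [19.6 69.6 59. ]
```

In the tool's units: -2 mm is -0.0027, -1 mm is -0.0013.

```bash
echo '[{"pos":[0, -0.0027, 0], "finger_gap":10}, {"pos":[0, -0.0013, 0], "finger_gap":10}, {"finger_gap":10}, {"finger_gap":10}]' | python3 shift.py; python3 -c "
from h import *
go(0,0,0);c=shot('wrist','k2.png')"
```

```text
time_s: 5.1
ee_pos: [464.7, 344.2, 58.2]
eef_rot: [[0.454, 0.891, 0.016], [0.891, -0.453, -0.005], [0.002, 0.016, -1.0]]
force: [13.7, -7.0, -0.8]
finger_gap: 11.1
grasp_force: 29.7
t 5.1 tcp car [-19.7  70.4] 58.2 yaw err (rz needed) -0.003 gap 11.1
delta [19.8 69.4 59.4]
```

View pics/k2.png

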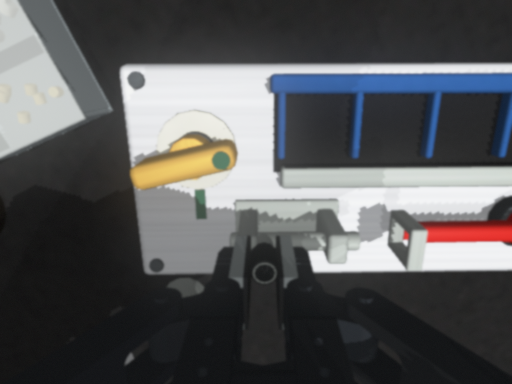

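The bolt is clear of the eye and hard against its back stop. I release, rise and go behind the lever arm.

In the tool's units: -45 mm is -0.06, 20 mm is 0.0267.

```bash
echo '[{"pos":[0, 0.004, 0], "finger_gap":35}, {"finger_gap":35}, {"finger_gap":35}, {"pos":[0, 0, 0.0267], "finger_gap":35}, {"pos":[0, 0, -0.06], "finger_gap":20}]' | python3 shift.py | tail -3; python3 -c "
from h import *
go(0,-30,100)"
```

```text
force: [-1.0, -0.1, -0.8]
finger_gap: 21.4
grasp_force: 0.0
t 5.65 tcp car [-23.4  76.6] 77.9 yaw err (rz needed) 0.001 gap 21.4
delta [ 23.2 106.6 -22.5]
```

In the tool's units: 40 mm is 0.0533, -30 mm is -0.04.

```bash
echo '[{"pos":[0, 0, -0.04], "finger_gap":0}, {"pos":[0.0067, 0.0347, 0], "finger_gap":0}, {"pos":[0.008, 0.0533, 0], "finger_gap":0}, {"pos":[0.008, 0.0533, 0], "finger_gap":0}, {"pos":[0.008, 0, 0], "finger_gap":0}, {"finger_gap":0}, {"finger_gap":0}]' | python3 shift.py | tail -3; python3 -c "
from h import *
go(1,-30,29);c=shot('wrist','k3.png')"
```

```text
force: [0.7, -0.4, -0.6]
finger_gap: 0.2
grasp_force: 0.0
t 6.35 tcp car [  2.1 -29.1] 110.6 yaw err (rz needed) 0.002 gap 0.2
delta [-1.   1.  81.6]
```

View pics/k3.png

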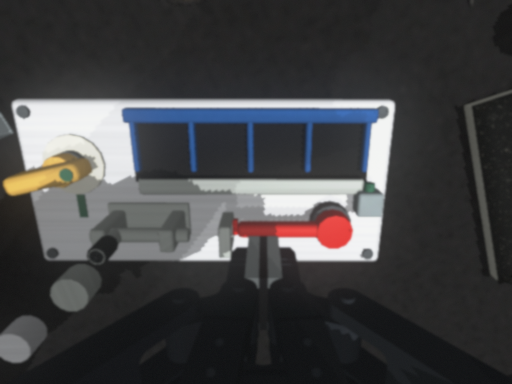

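The knob at (98,255) is drawn back, the eye at (227,235) is clear, and the closed fingers at (263,245) are ready to drop behind the red arm.

In the tool's units: 30 mm is 0.04, 21 mm is 0.028.

```bash
echo '[{"pos":[-0.0013, 0.0013, 0.04], "finger_gap":0}, {"pos":[0, 0, 0.04], "finger_gap":0}, {"pos":[0, 0, 0.028], "finger_gap":0}, {"finger_gap":0}, {"finger_gap":0}]' | python3 shift.py | tail -3; python3 -c "
from h import *
go(-6,-32,29)"
```

```text
force: [-0.1, 0.1, 0.2]
finger_gap: 0.0
grasp_force: 0.0
t 6.9 tcp car [  1.1 -30.4] 30.4 yaw err (rz needed) 0.002 gap 0.0
delta [-7.1  1.6  1.4]
```

In the tool's units: -9 mm is -0.012, -8 mm is -0.0107.

```bash
echo '[{"pos":[-0.0093, 0, 0.0013], "finger_gap":0}, {"pos":[-0.012, 0, 0], "finger_gap":0}, {"pos":[-0.012, 0, 0], "finger_gap":0}, {"pos":[-0.0107, 0.0027, 0], "finger_gap":0}, {"pos":[-0.0107, 0.004, 0], "finger_gap":0}, {"pos":[-0.0107, 0.004, 0], "finger_gap":0}, {"pos":[-0.0093, 0.008, 0], "finger_gap":0}, {"pos":[-0.008, 0.0107, 0], "finger_gap":0}, {"pos":[-0.004, 0.0107, 0], "finger_gap":0}, {"pos":[0, 0.0053, 0], "finger_gap":0}]' | python3 shift.py; echo '[{"finger_gap":0}, {"finger_gap":0}, {"finger_gap":0}]' | python3 shift.py | tail -3;  python3 -c "
from h import *
go(-62,-54,29)"
```

```text
time_s: 7.9
ee_pos: [567.2, 241.9, 30.3]
eef_rot: [[0.451, 0.892, 0.001], [0.892, -0.451, -0.002], [-0.001, 0.001, -1.0]]
force: [-3.0, 1.5, 6.7]
finger_gap: 0.1
grasp_force: 5.6
force: [-0.1, -0.8, 5.8]
finger_gap: -0.2
grasp_force: 4.6
t 8.2 tcp car [-64.8 -67.8] 30.3 yaw err (rz needed) -0.0 gap -0.2
delta [  2.8 -13.8   1.3]
```

In the tool's units: -45 mm is -0.06, -40 mm is -0.0533.

```bash
echo '[{"pos":[0, -0.0053, -0.0133], "finger_gap":0}, {"pos":[0, 0, -0.0533], "finger_gap":30}, {"pos":[0, -0.04, -0.0533], "finger_gap":60}, {"pos":[-0.0067, -0.06, -0.04], "finger_gap":60}, {"pos":[-0.0133, -0.06, 0], "finger_gap":60}, {"pos":[-0.0133, -0.06, 0], "finger_gap":60}, {"pos":[-0.0133, -0.06, 0], "finger_gap":60}, {"finger_gap":60}, {"finger_gap":60}, {"finger_gap":60}]' | python3 shift.py | tail -3;  python3 - <<'E'
from h import *
import pickle
go(-82.6,121.6,100); c=shot('wrist','d1.png');pickle.dump(c,open('d1.pkl','wb'))
E
```

```text
force: [0.8, 0.7, -0.2]
finger_gap: 60.3
grasp_force: 0.0
t 9.2 tcp car [-98.4 143.4] 147.0 yaw err (rz needed) -0.0 gap 60.3
delta [15.8 21.8 47. ]
```

View pics/d1.png

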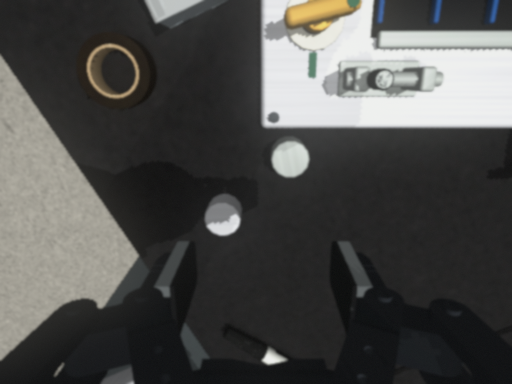

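Disc A's top is at (290,158) and disc B's at (223,218). The lever is out of frame, so I'll check it by colour in the side view.

```bash
cat >> h.py <<'E'
def lever(name='side'):
    c=shot(name);h=cv2.cvtColor(c['pixels'],cv2.COLOR_RGB2HSV)
    m=cv2.inRange(h,(0,150,60),(8,255,255))|cv2.inRange(h,(174,150,60),(180,255,255))
    q=proj(c,[*C(-22,-77.4),34]);k=np.zeros_like(m);cv2.circle(k,tuple(int(t) for t in q),60,255,-1)
    v,u=np.nonzero(m&k);p=np.array([toc(onz(c,a,b,34)) for a,b in zip(u,v)])-[-22,-77.4]
    r=np.linalg.norm(p,axis=1);s=(r>25)&(r<80);d=p[s].mean(0) if s.any() else None
    print('lever px',len(r),s.sum(),'dir',d,'theta',None if d is None else np.arctan2(-d[0],d[1]),'rmax',r.max() if len(r) else 0)
E
python3 - <<'E'
from h import *
import pickle
lever();lever('scene')
c=pickle.load(open('d1.pkl','rb'))
g=cv2.cvtColor(c['pixels'],cv2.COLOR_RGB2GRAY)
for n,(u,v) in {'A':(290,158),'B':(223,216)}.items():
    m=np.zeros_like(g);cv2.circle(m,(u,v),24,255,-1)
    t=((g>75)&(m>0)).astype('uint8');cs=max(cv2.findContours(t,0,1)[0],key=cv2.contourArea)
    print(n,cv2.minEnclosingCircle(cs),cv2.boundingRect(cs),'expected r px',c['K'][0,0]*15/265)
for n,q in {'A':(290,158),'B':(223,217)}.items(): w=onz(c,*q,24);print(n,w.round(1),toc(w).round(1))
E
```

```text
lever px 276 114 dir [-45.21899888  -2.09939618] theta 1.6171903153191918 rmax 71.22432877427131
lever px 166 81 dir [-44.50813949  -1.30053336] theta 1.6000081389681111 rmax 67.14035182489266
A ((289.5, 156.7926788330078), 20.94253158569336) (271, 136, 39, 42) expected r px 19.53485148743196
B ((222.5, 215.04762268066406), 21.101097106933594) (205, 194, 36, 43) expected r px 19.53485148743196
A [390.3 312.1  24. ] [-81.9 122.4]
B [319.2 291.9  24. ] [-131.9  176.7]
```

Lever at about 1.6 rad. Now I pick disc A.

The rows are not in the units I measure in: shifts go in shares of 750 mm and turns go in shares of 2 pi rad. I convert before sending: 40 mm is 0.0533, 16.4 mm is 0.0219.

```bash
echo '[{"pos":[0.0219, 0.028, 0.04], "finger_gap":60}, {"pos":[0, 0, 0.0533], "finger_gap":60}, {"pos":[0, 0, 0.0533], "finger_gap":60}, {"pos":[0, 0, 0.0267], "finger_gap":60}, {"pos":[0, 0, 0.0093], "finger_gap":60}, {"finger_gap":60}, {"finger_gap":25}, {"finger_gap":25}, {"finger_gap":25}, {"finger_gap":25}]' | python3 shift.py 60; python3 -c "
from h import *
go(33.5,40,60)"
```

```text
time_s: 10.35
ee_pos: [391.0, 313.6, 12.4]
eef_rot: [[0.45, 0.893, 0.004], [0.893, -0.45, 0.002], [0.004, 0.003, -1.0]]
force: [-0.2, -0.5, 6.9]
finger_gap: 26.9
grasp_force: 59.2
t 10.35 tcp car [-80.2 122.4] 12.4 yaw err (rz needed) 0.001 gap 26.9
delta [113.8  82.6 -46.9]
```

In the tool's units: -40 mm is -0.0533, 38 mm is 0.0507.

```bash
echo '[{"pos":[0, 0, -0.04], "finger_gap":25}, {"pos":[0, 0, -0.0533], "finger_gap":25}, {"pos":[0, 0, -0.0307], "finger_gap":25}, {"pos":[0.0373, 0.0267, 0], "finger_gap":25}, {"pos":[0.0507, 0.0373, 0], "finger_gap":25}, {"pos":[0.0507, 0.0373, 0], "finger_gap":25}, {"pos":[0.0133, 0.0093, 0], "finger_gap":25}, {"finger_gap":25}, {"finger_gap":25}]' | python3 shift.py; python3 -c "
from h import *
go(33.5,40,26)"
```

```text
time_s: 11.25
ee_pos: [513.9, 376.7, 102.6]
eef_rot: [[0.45, 0.893, -0.001], [0.893, -0.45, -0.001], [-0.001, -0.001, -1.0]]
force: [-1.0, -0.1, -0.2]
finger_gap: 27.3
grasp_force: 59.3
t 11.25 tcp car [31.5 41.2] 102.6 yaw err (rz needed) 0.001 gap 27.3
delta [ 2.1  1.3 76.6]
```

In the tool's units: 30 mm is 0.04, 25 mm is 0.0333.

```bash
echo '[{"pos":[0.002, 0.0016, 0.04], "finger_gap":25}, {"pos":[0, 0, 0.0333], "finger_gap":25}, {"pos":[0, 0, 0.016], "finger_gap":25}, {"finger_gap":25}, {"finger_gap":25}]' | python3 shift.py; python3 - <<'E'
from h import *
go(33,40,26); shot('wrist','p1.png')
E
```

```text
time_s: 11.75
ee_pos: [516.0, 377.8, 37.0]
eef_rot: [[0.45, 0.893, 0.001], [0.893, -0.45, 0.0], [0.001, 0.0, -1.0]]
force: [0.1, -0.4, 0.3]
finger_gap: 27.1
grasp_force: 59.3
t 11.75 tcp car [33.4 39.7] 37.0 yaw err (rz needed) 0.001 gap 27.1
delta [-0.4 -0.3 11. ]
```

View pics/p1.png

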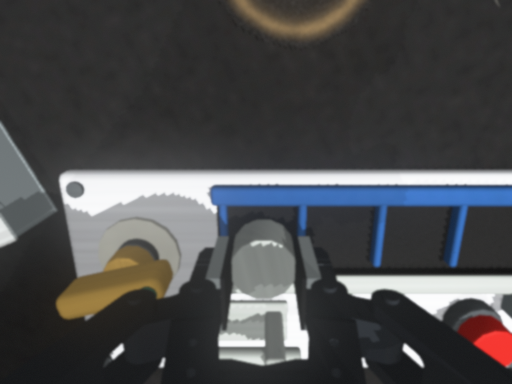

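The held disc, with its base at columns 235–292, is centred between the ribs at 222 and 302. I lower and release it.

In the tool's units: 6 mm is 0.008, 5 mm is 0.0067.

```bash
echo '[{"pos":[0, 0, 0.008], "finger_gap":25}, {"pos":[0, 0, 0.0067], "finger_gap":25}, {"pos":[0, 0, 0.0013], "finger_gap":25}, {"finger_gap":25}, {"finger_gap":31}, {"finger_gap":38}, {"finger_gap":38}]' | python3 shift.py; python3 -c "
from h import *
go(33.5,40,26)"
```

```text
time_s: 12.5
ee_pos: [516.1, 377.7, 23.7]
eef_rot: [[0.45, 0.893, -0.0], [0.893, -0.45, -0.0], [-0.0, -0.0, -1.0]]
force: [-0.1, -0.4, 0.2]
finger_gap: 38.5
grasp_force: 0.0
t 12.5 tcp car [33.4 39.6] 23.7 yaw err (rz needed) 0.001 gap 38.5
delta [ 0.1 -0.4 -2.3]
```

In the tool's units: -43 mm is -0.0573, -40 mm is -0.0533.

```bash
echo '[{"pos":[0, 0, -0.0533], "finger_gap":38}, {"pos":[0, 0, -0.0573], "finger_gap":60}, {"pos":[-0.0267, -0.02, -0.04], "finger_gap":60}, {"pos":[-0.048, -0.04, -0.0133], "finger_gap":60}, {"pos":[-0.048, -0.04, 0], "finger_gap":60}, {"pos":[-0.048, -0.04, 0], "finger_gap":60}, {"pos":[-0.0227, -0.0267, 0], "finger_gap":60}, {"finger_gap":60}, {"finger_gap":60}, {"finger_gap":60}]' | python3 shift.py | tail -1; cat > m.py <<'E'
from h import *
go(-132,176,100);c=shot('wrist','d2.png')
g=cv2.cvtColor(c['pixels'],cv2.COLOR_RGB2GRAY);h=cv2.cvtColor(c['pixels'],cv2.COLOR_RGB2HSV)
q=proj(c,[319,292,24]);print('expected px',q)
m=((g>75)&(h[...,1]<60)).astype('uint8');m[250:]=0
for t in cv2.findContours(m,0,1)[0]:
    if 400<cv2.contourArea(t)<4000: (u,v),r=cv2.minEnclosingCircle(t);w=onz(c,u,v,22);print('blob',(round(u),round(v)),round(r,1),cv2.contourArea(t),cv2.boundingRect(t),w.round(1),toc(w).round(1))
E
python3 m.py
```

```text
grasp_force: 0.0
t 13.5 tcp car [-110.7  163.7] 147.2 yaw err (rz needed) 0.001 gap 59.8
delta [-21.3 -12.4  47.2]
expected px [247.05983221 203.19539251]
blob (246, 202) 20.5 1140.0 (228, 182, 37, 41) [318.6 292.6  22. ] [-131.6  177.5]
```

In the tool's units: 40 mm is 0.0533, 30 mm is 0.04.

```bash
echo '[{"pos":[-0.028, -0.0173, 0.04], "finger_gap":60}, {"pos":[0, 0, 0.0533], "finger_gap":60}, {"pos":[0, 0, 0.0533], "finger_gap":60}, {"pos":[0, 0, 0.0267], "finger_gap":60}, {"pos":[0, 0, 0.0093], "finger_gap":60}, {"finger_gap":60}, {"finger_gap":25}, {"finger_gap":25}, {"finger_gap":25}, {"finger_gap":25}]' | python3 shift.py 60; echo '[{"pos":[0, 0, -0.04], "finger_gap":25}, {"pos":[0, 0, -0.0533], "finger_gap":25}, {"pos":[0, 0, -0.0307], "finger_gap":25}, {"finger_gap":25}, {"finger_gap":25}]' | python3 shift.py; python3 -c "
from h import *
go(33.5,-40,60)"
```

```text
time_s: 14.55
ee_pos: [320.1, 292.8, 12.2]
eef_rot: [[0.45, 0.893, 0.004], [0.893, -0.45, 0.003], [0.004, 0.002, -1.0]]
force: [1.0, 0.5, 5.9]
finger_gap: 27.0
grasp_force: 59.0
time_s: 15.05
ee_pos: [318.5, 291.8, 103.0]
eef_rot: [[0.45, 0.893, 0.001], [0.893, -0.45, 0.001], [0.001, 0.0, -1.0]]
force: [-0.3, -1.0, -2.2]
finger_gap: 27.6
grasp_force: 59.2
t 15.05 tcp car [-132.3  177.3] 103.0 yaw err (rz needed) 0.001 gap 27.6
delta [165.6 217.4  43.3]
```

In the tool's units: 37 mm is 0.0493, 30 mm is 0.04.

```bash
echo '[{"pos":[0.0293, 0.04, 0], "finger_gap":25}, {"pos":[0.0373, 0.0493, 0], "finger_gap":25}, {"pos":[0.0373, 0.0493, 0], "finger_gap":25}, {"pos":[0.0373, 0.0493, 0], "finger_gap":25}, {"pos":[0.0373, 0.0493, 0], "finger_gap":25}, {"pos":[0.0373, 0.0493, 0], "finger_gap":25}, {"pos":[0.0047, 0.0032, 0], "finger_gap":25}, {"pos":[0, 0, 0.04], "finger_gap":25}, {"pos":[0, 0, 0.0333], "finger_gap":25}, {"finger_gap":25}]' | python3 shift.py | tail -3; echo '[{"finger_gap":25}]' | python3 shift.py | tail -2;python3 -c "
from h import *
go(33.5,-40,25)"
```

```text
force: [-0.7, -0.7, -2.7]
finger_gap: 27.2
grasp_force: 59.4
finger_gap: 27.2
grasp_force: 59.4
t 16.15 tcp car [ 31.4 -38.3] 45.6 yaw err (rz needed) 0.001 gap 27.2
delta [ 2.2  1.8 20.6]
```

In the tool's units: 6 mm is 0.008, 3 mm is 0.004.

```bash
echo '[{"pos":[0.0024, 0.002, 0.008], "finger_gap":25}, {"pos":[0, 0, 0.008], "finger_gap":25}, {"pos":[0, 0, 0.008], "finger_gap":25}, {"pos":[0, 0, 0.004], "finger_gap":25}, {"finger_gap":25}, {"finger_gap":25}, {"finger_gap":31}, {"finger_gap":38}, {"finger_gap":38}]' | python3 shift.py; python3 -c "
from h import *
go(33.5,-40,25)"
```

```text
time_s: 17.05
ee_pos: [589.2, 346.4, 35.7]
eef_rot: [[0.448, 0.894, 0.004], [0.894, -0.448, 0.008], [0.009, 0.0, -1.0]]
force: [-11.6, 2.2, 21.0]
finger_gap: 37.8
grasp_force: 10.4
t 17.05 tcp car [ 38.5 -39.8] 35.7 yaw err (rz needed) 0.003 gap 37.8
delta [-5.1  0.2 10.6]
```

In the tool's units: -40 mm is -0.0533, -30 mm is -0.04.

```bash
echo '[{"pos":[0, 0, -0.0267], "finger_gap":60}, {"pos":[0, 0, -0.0533], "finger_gap":60}, {"pos":[0, 0, -0.0533], "finger_gap":60}, {"pos":[-0.04, 0, -0.04], "finger_gap":60}, {"finger_gap":60}, {"finger_gap":60}, {"finger_gap":60}]' | python3 shift.py; python3 - <<'E'
from h import *
import pickle
go(33.5,-40,25)
c=shot('wrist');s=shot('side');pickle.dump((c,s),open('q.pkl','wb'))
a=cv2.resize(c['pixels'][20:260,60:460,::-1],(800,480),interpolation=cv2.INTER_CUBIC)
cv2.imwrite('pics/q.png',a)
E
```

```text
time_s: 17.75
ee_pos: [575.3, 315.8, 156.2]
eef_rot: [[0.45, 0.893, -0.001], [0.893, -0.45, -0.0], [-0.0, -0.001, -1.0]]
force: [0.4, 0.4, 0.1]
finger_gap: 59.7
grasp_force: 0.0
t 17.75 tcp car [  4.9 -41.2] 156.2 yaw err (rz needed) 0.001 gap 59.7
delta [ 28.7  -1.1 131.1]
```

View pics/q.png

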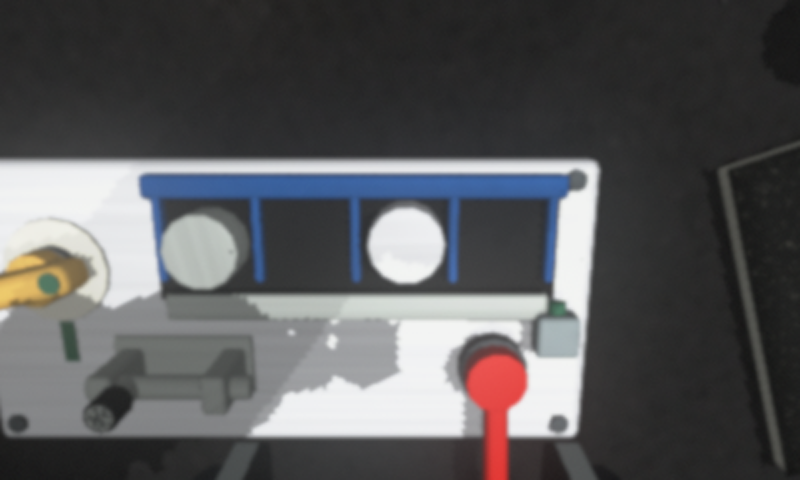

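Both discs sit in their bays: A at (200,252) and B at (406,245), with a round top. The lever is open and the bolt is back. I'll check B's height and uprightness numerically against the side view.

```bash
python3 - <<'E'
from h import *
import pickle
c,s=pickle.load(open('q.pkl','rb'))
for n,(x,y) in {'A':(200,252),'B':(406,245)}.items():
    u,v=x/2+60,y/2+20
    for z in(36,): print(n,z,toc(onz(c,u,v,z)).round(1))
    w=onz(c,u,v,36)
    g=cv2.cvtColor(c['pixels'],cv2.COLOR_RGB2GRAY);m=np.zeros_like(g);cv2.circle(m,(int(u),int(v)),22,255,-1)
    k=((g>90)&(m>0)).astype('uint8');t=max(cv2.findContours(k,0,1)[0],key=cv2.contourArea);print(' wrist ellipse',cv2.fitEllipse(t))
    e=[];
    for zz in(12,36):
        e+= [proj(s,[w[0]+15*np.cos(a),w[1]+15*np.sin(a),zz]) for a in np.linspace(0,6.28,40)]
    e=np.array(e);print(' side expected bbox',e.min(0).round(1),e.max(0).round(1))
    x0,y0=(e.min(0)-8).astype(int);x1,y1=(e.max(0)+8).astype(int)
    P=s['pixels'][y0:y1,x0:x1];h=cv2.cvtColor(P,cv2.COLOR_RGB2HSV);print(x0,y0);print('\n'.join(''.join('B' if q[1]>110 else ('#' if q[2]>150 else ('+' if q[2]>85 else '.')) for q in r) for r in h))
E
```

```text
A 36 [31.4 38.4]
 wrist ellipse ((159.83291625976562, 144.70408630371094), (38.75832748413086, 42.991302490234375), 77.36139678955078)
 side expected bbox [213.  234.6] [230.6 255.6]
204 226
##############################++++
##############################++++
##############################++++
##############################++++
##############################++++
##############################++++
..############################++++
....##########################++++
.......######################+++++
.........###################++++++
...........+###############+++++++
..........+################+++++++
.........+################++++++++
.........+################++++++++
.........+################++++++++
.........+################++#+++++
.........+###############+++++#+++
........+B+############+++++++++#+
.......+BB+++#########++++++++++++
.....+BBB++++++++++++++++++++++..+
....+BBBB+++++++++++++++++++++++++
+..BBBB++++++++++++++++++++++++B#+
BBBBBB++++++++++++++++++++++++BBB+
BBBBBB+...+++++++++++++++++++BB+++
BBBBBBB+.++++++++++++++++++BBB+++.
BBBBBBBBB+++++++++++++++++BBB+++++
[... 1099 characters left out ...]
###########++#######
.........##############++...+####
........++###########++++......##
......BBB##++++##++++++++.....BB.
.....BBBB+##++++++++++++++.....BB
BB.BBBBBB+###+++++++++++++...BBBB
BBBBBBBBB+#+++++++++++++++B.BBBBB
BBBBBBBBB+##++++++++++++++BBBBBBB
BBBBBBBBB+##++++++++++++++BBBBBBB
BBBBBBBBBB##++++++++++++#BBBBBBB.
BBBBBBBBBBBB##+++++++++BBBBBBBB..
#BBBBBBBBBBBBB##+++++#BBBBBBB....
###+BBBBBBBBBBBBB#++#BBBBBBB.....
#####+BBBBBBBBBBBBBBBBBBBB.......
########BBBBBBBBBBBBBBBBB........
##########+BBBBBBBBBBBBBBB.......
#############BBBBBBBBBBBBBBB.....
+#############+BBBBBBBBBBBBBBB...
++++#############BBBBBBBBBBBBBBB+
...+++#############BBBBBBBBBBBBBB
.....+++#############+BBBBBBBBBBB
```

B is upright on the bay floor. Next the nut: check the neighbouring box's height, the joint 6 range and the blade angle.

```bash
python3 - <<'E'
from h import *
import pickle
a,b=[pickle.load(open(f+'.pkl','rb')) for f in('w1','w2')];c,s=pickle.load(open('q.pkl','rb'))
print('box corner',*[x for x in two([ray(a,118,104),ray(b,189.5,36)])])
x=two([ray(a,50,138),ray(b,122,66)]);print('box near corner',x[0].round(1),toc(x[0]).round(1),x[1][0])
print('dot',toc(onz(c,48/2+60,284/2+20,55)))
o=robot.observe();print(o['joint_pos'])
go(19.2,106,120)
E
```

```text
box corner [414.71211329 438.29165097  -5.33915372] [1.269174925751594, 1.2691749257517462]
box near corner [349.7 440.9  30.4] [ 14.8 216.6] 0.7315368280244693
dot [23.30176826 88.68177689]
[4.00088285e-01 3.94531591e-01 3.52327576e-01 1.53163824e+00
 1.25531501e-04 2.43748855e+00]
t 17.85 tcp car [  4.6 -40.7] 154.9 yaw err (rz needed) 0.001 gap 60.1
delta [  14.9 -146.6   35.2]
```

In the tool's units: -37 mm is -0.0493, -36 mm is -0.048, -0.14 rad is -0.0223.

```bash
echo '[{"pos":[0.0053, -0.048, 0.0133], "finger_gap":40}, {"pos":[0.0053, -0.0493, 0.0133], "finger_gap":40}, {"pos":[0.0053, -0.0493, 0.0133], "finger_gap":40}, {"pos":[0.004, -0.0493, 0.0067], "finger_gap":40}, {"rot":[0, 0, -0.0223], "finger_gap":40}, {"rot":[0, 0, -0.0223], "finger_gap":40}, {"rot":[0, 0, -0.0223], "finger_gap":40}, {"rot":[0, 0, -0.0223], "finger_gap":40}, {"rot":[0, 0, -0.0223], "finger_gap":40}, {"rot":[0, 0, -0.0223], "finger_gap":40}]' | python3 shift.py >/dev/null; echo '[{"rot":[0, 0, -0.0223], "finger_gap":40}, {"rot":[0, 0, -0.0223], "finger_gap":40}, {"rot":[0, 0, -0.0223], "finger_gap":40}, {"rot":[0, 0, -0.0223], "finger_gap":40}, {"rot":[0, 0, -0.0223], "finger_gap":40}, {"rot":[0, 0, -0.0223], "finger_gap":40}, {"rot":[0, 0, -0.0207], "finger_gap":40}, {"finger_gap":40}, {"finger_gap":40}]' | python3 shift.py; python3 - <<'E'
from h import *
go(19.2,106,37)
o=robot.observe();print(o['joint_pos'])
c=shot('wrist','n1.png');h=cv2.cvtColor(c['pixels'],cv2.COLOR_RGB2HSV)
m=cv2.inRange(h,(12,100,80),(30,255,255));k,l,s,ce=cv2.connectedComponentsWithStats(m)
for j in range(1,k):
    if s[j,4]>60:
        t=cv2.findContours((l==j).astype('uint8'),0,1)[0][0];r=cv2.minAreaRect(t);bp=cv2.boxPoints(r)
        print(s[j,4],ce[j].round(1),np.round(r[0],1),np.round(r[1],1),[toc(onz(c,*q,55)).round(1).tolist() for q in bp])
m=cv2.inRange(h,(45,60,20),(90,255,255));k,l,s,ce=cv2.connectedComponentsWithStats(m)
for j in range(1,k):
    if s[j,4]>15: print('green',s[j,4],ce[j].round(1),'z12',toc(onz(c,*ce[j],12)).round(1),'z55',toc(onz(c,*ce[j],55)).round(1))
E
```

```text
time_s: 19.75
ee_pos: [450.5, 395.1, 120.7]
eef_rot: [[-0.974, 0.228, -0.002], [0.228, 0.974, -0.001], [0.001, -0.002, -1.0]]
force: [-0.5, 0.4, 0.8]
finger_gap: 40.0
grasp_force: 0.0
t 19.75 tcp car [ 19.4 106.1] 120.7 yaw err (rz needed) 1.808 gap 40.0
delta [-0.1 -0.1 83.7]
[6.08154134e-01 2.45985354e-01 9.97865883e-02 1.42669707e+00
 2.09055118e-07 8.38366221e-01]
1138 [264.  195.3] [262.9 197.1] [28.2 61. ] [[9.5, 89.8], [8.3, 130.8], [25.9, 131.2], [28.0, 90.0]]
62 [492.2 277.3] [492.5 276.5] [ 5. 21.] [[186.7, 84.1], [179.6, 99.3], [182.9, 100.1], [190.1, 84.9]]
73 [377.9 279.6] [378.5 279.2] [ 4.7 29.8] [[102.6, 63.8], [113.3, 81.5], [116.2, 79.3], [105.5, 61.5]]
green 110 [222.8 175. ] z12 [-12.2 106.4] z55 [ -9.9 119.4]
green 62 [263.3 230. ] z12 [28.2 69.5] z55 [23.5 88.8]
```

The blade is aligned with the tool (dot at 4.3,-17.2 from the axis). I descend and grip firmly.

In the tool's units: 40 mm is 0.0533, 30 mm is 0.04.

```bash
echo '[{"pos":[0, 0, 0.0533], "finger_gap":40}, {"pos":[0, 0, 0.04], "finger_gap":40}, {"pos":[0, 0, 0.0173], "finger_gap":40}, {"finger_gap":40}, {"finger_gap":9}, {"finger_gap":9}, {"finger_gap":9}, {"finger_gap":9}, {"finger_gap":9}]' | python3 shift.py 80;python3 -c "
from h import *
go(19.4,106.1,37)"
```

```text
time_s: 20.7
ee_pos: [452.2, 395.4, 41.4]
eef_rot: [[-0.974, 0.227, 0.003], [0.227, 0.974, 0.001], [-0.003, 0.001, -1.0]]
force: [-1.5, -2.9, 5.2]
finger_gap: 9.9
grasp_force: 60.9
t 20.7 tcp car [ 20.4 104.6] 41.4 yaw err (rz needed) 1.81 gap 9.9
delta [ 1.7 -0.6  4.4]
```

In the tool's units: 0.14 rad is 0.0223.

```bash
echo '[{"rot":[0, 0, 0.0159], "finger_gap":9}, {"rot":[0, 0, 0.0223], "finger_gap":9}, {"rot":[0, 0, 0.0223], "finger_gap":9}, {"rot":[0, 0, 0.0223], "finger_gap":9}, {"rot":[0, 0, 0.0223], "finger_gap":9}, {"rot":[0, 0, 0.0223], "finger_gap":9}, {"rot":[0, 0, 0.0223], "finger_gap":9}]' | python3 shift.py 100; echo '[{"rot":[0, 0, 0.0223], "finger_gap":9}, {"rot":[0, 0, 0.0223], "finger_gap":9}, {"rot":[0, 0, 0.0223], "finger_gap":9}, {"rot":[0, 0, 0.0223], "finger_gap":9}, {"rot":[0, 0, 0.0223], "finger_gap":9}, {"rot":[0, 0, 0.0223], "finger_gap":9}, {"rot":[0, 0, 0.0095], "finger_gap":9}, {"finger_gap":9}, {"finger_gap":9}, {"finger_gap":9}]' | python3 shift.py;python3 -c "
from h import *
go(19.4,106.1,37)"
```

```text
time_s: 21.4
ee_pos: [451.4, 394.4, 41.4]
eef_rot: [[-0.388, 0.922, 0.002], [0.922, 0.388, -0.002], [-0.002, 0.001, -1.0]]
force: [-2.6, -5.1, 8.4]
finger_gap: 10.2
grasp_force: 61.3
time_s: 22.4
ee_pos: [450.1, 394.4, 41.4]
eef_rot: [[0.477, 0.879, -0.001], [0.879, -0.477, -0.002], [-0.002, -0.0, -1.0]]
force: [-5.6, -5.6, 10.2]
finger_gap: 10.5
grasp_force: 61.5
t 22.4 tcp car [ 18.5 106. ] 41.4 yaw err (rz needed) -0.029 gap 10.5
delta [ 0.9 -0.1  4.4]
```

In the tool's units: -40 mm is -0.0533, 30 mm is 0.04, -0.029 rad is -0.0046.

```bash
echo '[{"finger_gap":25}, {"finger_gap":30}, {"finger_gap":30}, {"pos":[0, 0, -0.0533], "rot":[0, 0, -0.0046], "finger_gap":30}, {"pos":[-0.02, 0, -0.0533], "finger_gap":30}, {"pos":[-0.02, 0.04, 0], "finger_gap":30}, {"finger_gap":30}, {"finger_gap":30}, {"finger_gap":30}]' | python3 shift.py | tail -3; cat > n.py <<'E'
from h import *
go(0,0,100)
c=shot('wrist','n2.png');h=cv2.cvtColor(c['pixels'],cv2.COLOR_RGB2HSV)
m=cv2.inRange(h,(45,60,20),(90,255,255));k,l,s,ce=cv2.connectedComponentsWithStats(m)
for j in range(1,k):
    if s[j,4]>15: print('green',s[j,4],ce[j].round(1),'z12',toc(onz(c,*ce[j],12)).round(1),'z55',toc(onz(c,*ce[j],55)).round(1))
g=cv2.cvtColor(c['pixels'],cv2.COLOR_RGB2GRAY)
for y in(40,-40):
    q=proj(c,[*C(33,y),36]);mk=np.zeros_like(g);cv2.circle(mk,(int(q[0]),int(q[1])),30,255,-1)
    t=((g>85)&(h[...,1]<60)&(mk>0)).astype('uint8')
    for t in cv2.findContours(t,0,1)[0]:
        if cv2.contourArea(t)>300: (u,v),r=cv2.minEnclosingCircle(t);print('disc',y,(round(u),round(v)),round(r,1),toc(onz(c,u,v,36)).round(1))
lever();lever('scene')
E
python3 n.py
```

```text
force: [0.1, 0.2, -0.4]
finger_gap: 30.0
grasp_force: 0.0
t 23.3 tcp car [-10.4  76.3] 117.9 yaw err (rz needed) 0.0 gap 30.0
delta [10.4 76.3 17.8]
green 75 [214.2 186.9] z12 [-12.3 113.5] z55 [  1.5 107.1]
disc 40 (319, 136) 26.6 [30.3 40.4]
disc -40 (443, 131) 30.0 [ 33.6 -39.7]
lever px 275 114 dir [-45.21899888  -2.09939618] theta 1.6171903153191918 rmax 71.22432877427131
lever px 166 81 dir [-44.75224222  -1.3281605 ] theta 1.6004656953241156 rmax 69.33846558438685
```

The dot points along the line (nut about 2.45), the discs are in place and the lever is at 1.6. Now I bring the closed fingers to the far side of the lever.

In the tool's units: 40 mm is 0.0533, 36 mm is 0.048.

```bash
echo '[{"pos":[-0.016, 0.048, 0], "finger_gap":0}, {"pos":[-0.0173, 0.0533, 0], "finger_gap":0}, {"pos":[-0.0173, 0.0533, 0], "finger_gap":0}, {"pos":[-0.0173, 0.0533, 0], "finger_gap":0}, {"pos":[-0.0147, 0.0373, 0], "finger_gap":0}, {"pos":[0, 0, 0.0533], "finger_gap":0}, {"pos":[0, 0, 0.0533], "finger_gap":0}, {"pos":[0, 0, 0.0133], "finger_gap":0}, {"finger_gap":0}, {"finger_gap":0}]' | python3 shift.py;python3 -c "
from h import *
go(-72,-90,28)"
```

```text
time_s: 24.45
ee_pos: [601.2, 217.4, 30.4]
eef_rot: [[0.45, 0.893, 0.002], [0.893, -0.45, 0.0], [0.001, 0.001, -1.0]]
force: [-0.5, -1.0, 0.7]
finger_gap: -0.1
grasp_force: 0.0
t 24.45 tcp car [ -71.3 -108.6] 30.4 yaw err (rz needed) 0.001 gap -0.1
delta [ -0.7 -18.6   2.3]
```

In the tool's units: -9 mm is -0.012, -8 mm is -0.0107.

```bash
echo '[{"pos":[-0.0013, -0.012, 0.0027], "finger_gap":0}, {"pos":[-0.0013, -0.012, 0], "finger_gap":0}, {"pos":[-0.0013, -0.0107, 0], "finger_gap":0}, {"pos":[-0.0013, -0.0107, 0], "finger_gap":0}, {"pos":[0.0013, -0.0093, 0], "finger_gap":0}, {"pos":[0.0013, -0.0093, 0], "finger_gap":0}, {"pos":[0.004, -0.0093, 0], "finger_gap":0}, {"pos":[0.0053, -0.0093, 0], "finger_gap":0}, {"finger_gap":0}]' | python3 shift.py; python3 -c "
from h import *
go(-65.5,-46.5,28)
lever();lever('scene')"
```

```text
time_s: 25.35
ee_pos: [548.2, 248.1, 27.2]
eef_rot: [[0.452, 0.892, 0.003], [0.892, -0.452, -0.003], [-0.002, 0.004, -1.0]]
force: [3.5, -3.1, 1.7]
finger_gap: -0.1
grasp_force: 2.1
t 25.35 tcp car [-67.7 -47.5] 27.2 yaw err (rz needed) -0.001 gap -0.1
delta [ 2.2 -1.  -0.8]
lever px 336 154 dir [-26.28879472  38.55782745] theta 0.5984076848631709 rmax 69.67171396390314
lever px 153 62 dir [-27.85442339  35.2645832 ] theta 0.6685332924205476 rmax 68.98648878870048
```

Firm resistance at about 0.6 rad, as predicted. I continue the arc.

In the tool's units: 5 mm is 0.0067, -4 mm is -0.0053.

```bash
echo '[{"pos":[0.0053, -0.0053, 0], "finger_gap":0}, {"pos":[0.0067, -0.0053, 0], "finger_gap":0}, {"pos":[0.0067, -0.0053, 0], "finger_gap":0}, {"pos":[0.0067, -0.004, 0], "finger_gap":0}, {"pos":[0.0067, -0.0027, 0], "finger_gap":0}, {"pos":[0.0067, -0.0027, 0], "finger_gap":0}, {"pos":[0.0053, -0.0013, 0], "finger_gap":0}, {"pos":[0.0027, 0, 0], "finger_gap":0}, {"finger_gap":0}, {"finger_gap":0}]' | python3 shift.py; python3 -c "
from h import *
go(-38,-27.4,28)
lever();lever('scene')"
```

```text
time_s: 26.45
ee_pos: [542.2, 284.4, 25.1]
eef_rot: [[0.453, 0.892, -0.007], [0.891, -0.453, -0.011], [-0.013, -0.001, -1.0]]
force: [-1.2, -10.9, 5.1]
finger_gap: 0.1
grasp_force: 5.3
t 26.45 tcp car [-38.1 -25.7] 25.1 yaw err (rz needed) -0.002 gap 0.1
delta [ 0.1  1.6 -2.9]
lever px 265 100 dir [ 2.5625935  43.33291173] theta -0.0590685539201649 rmax 72.5772918293709
lever px 97 21 dir [ 3.15862461 37.39198973] theta -0.08427322527254767 rmax 52.10851098409798
```

In the tool's units: 2 mm is 0.0027.

```bash
echo '[{"pos":[0.0027, 0, 0], "finger_gap":0}, {"pos":[0.0027, 0, 0], "finger_gap":0}, {"finger_gap":0}, {"finger_gap":0}]' | python3 shift.py | sed -n 2,4p; echo '[{"pos":[-0.02, 0, 0], "finger_gap":0}, {"pos":[-0.0067, 0, -0.0533], "finger_gap":0}, {"pos":[0, 0, -0.0533], "finger_gap":40}, {"pos":[0.012, -0.0467, 0], "finger_gap":40}, {"pos":[0.0133, -0.0467, 0], "finger_gap":40}, {"pos":[0.0133, -0.0373, 0], "finger_gap":40}, {"finger_gap":40}, {"finger_gap":40}]' | python3 shift.py | tail -3; python3 - <<'E'
from h import *
go(-20.8,72,57)
lever()
c=shot('wrist','b1.png');h=cv2.cvtColor(c['pixels'],cv2.COLOR_RGB2HSV)
m=cv2.inRange(h,(0,150,60),(8,255,255));v,u=np.nonzero(m);p=np.array([toc(onz(c,a,b,37)) for a,b in zip(u,v)])-[-22,-77.4]
s=(p[:,1]>25);print(len(u),s.sum(),p[s].mean(0) if s.any() else '')
if s.any():
  for y in (30,40,50,60):
    k=abs(p[:,1]-y)<2; print(y,p[k,0].min().round(1) if k.any() else '',p[k,0].max().round(1) if k.any() else '')
# dark knob top
q=proj(c,[*C(-20.8,72.5),71]);print('knob px exp',q)
g=cv2.cvtColor(c['pixels'],cv2.COLOR_RGB2GRAY);x,y=map(int,q)
t=g[y-22:y+22:2,x-28:x+28]
print('\n'.join(''.join('#' if e<50 else('+' if e<90 else '.') for e in r) for r in t))
E
```

```text
ee_pos: [542.2, 284.6, 24.9]
eef_rot: [[0.454, 0.891, -0.011], [0.891, -0.454, -0.018], [-0.021, -0.001, -1.0]]
force: [-4.5, -17.9, 7.9]
force: [1.1, -0.2, -0.2]
finger_gap: 39.9
grasp_force: 0.0
t 27.75 tcp car [-20.   73.9] 105.6 yaw err (rz needed) 0.002 gap 39.9
delta [-0.7  2.  48.6]
lever px 259 95 dir [ 3.0016029  43.07805882] theta -0.06956579363273581 rmax 67.7197364582544
2332 791 [ 2.00171996 43.38910218]
30 -2.3 6.7
40 -2.3 6.7
50 -2.3 6.0
60 -2.3 6.0
knob px exp [264.25575646 224.09821872]
.............................+++++......................
............................++++++++....................
..........................+++++++++++++.................
.........................+++++++++++++++................
.......................++++++++++++++++++...............
.......................+++++++++++++++++++..............
......................++++++++++++++++++++..............
......................++++++++++++++++++++..............
......................++++++++++..++++++++..............
.....................++++++............+++..............
.....................++++...+++....+....++..............
......................++..+++++++++++++..+..............
......................++++++++++++++++++................
.......................+++++++++++++++++................
.........................++++++++++++++.................
............................+++++++++...................
........................................................
........................................................
........................................................
++++++++++++++++++++++++++++++++++++++++++++++++++++++++
++++++++++++++++++++++++++++++++++++++++++++++++++++++++
++++#+#+++++++++++++++++++++++++++++++++++++++++++++++++
```

The lever is closed (arm parallel to own y within 0.02 rad), and the knob sits under the open fingers. I grip and slide it home.

In the tool's units: 20 mm is 0.0267, 8 mm is 0.0107.

```bash
echo '[{"pos":[-0.0007, 0.002, 0.0267], "finger_gap":40}, {"pos":[0, 0, 0.0267], "finger_gap":40}, {"pos":[0, 0, 0.0107], "finger_gap":40}, {"finger_gap":40}, {"finger_gap":10}, {"finger_gap":10}, {"finger_gap":10}, {"finger_gap":10}]' | python3 shift.py 30; python3 -c "
from h import *
go(0,0,0)"; echo '[{"pos":[0, 0.008, 0], "finger_gap":10}, {"pos":[0, 0.0093, 0], "finger_gap":10}, {"pos":[0, 0.0093, 0], "finger_gap":10}, {"pos":[0, 0.0093, 0], "finger_gap":10}, {"pos":[0, 0.0053, 0], "finger_gap":10}, {"pos":[0, 0.0027, 0], "finger_gap":10}, {"finger_gap":10}, {"finger_gap":10}, {"finger_gap":10}]' | python3 shift.py;python3 -c "
from h import *
go(0,0,0);lever()"
```

```text
time_s: 28.65
ee_pos: [465.8, 344.3, 60.2]
eef_rot: [[0.451, 0.892, 0.002], [0.892, -0.451, 0.001], [0.002, 0.002, -1.0]]
force: [-0.1, -0.1, 1.7]
finger_gap: 10.9
grasp_force: 29.4
t 28.65 tcp car [-19.1  69.5] 60.2 yaw err (rz needed) -0.0 gap 10.9
delta [19.  69.4 60.4]
time_s: 29.55
ee_pos: [492.2, 331.0, 60.1]
eef_rot: [[0.45, 0.893, -0.005], [0.893, -0.45, 0.005], [0.002, -0.006, -1.0]]
force: [-8.3, 3.6, 8.6]
finger_gap: 11.0
grasp_force: 30.1
t 29.55 tcp car [-19.1  39.9] 60.1 yaw err (rz needed) 0.001 gap 11.0
delta [18.9 40.3 59.9]
lever px 260 95 dir [ 3.0016029  43.07805882] theta -0.06956579363273581 rmax 67.7197364582544
```

The bolt travelled 29.6 mm to its stop. I release, retreat and verify.

```bash
echo '[{"pos":[0, -0.002, 0], "finger_gap":20}, {"finger_gap":35}, {"finger_gap":35}, {"pos":[0, 0, -0.0533], "finger_gap":35}, {"pos":[0, 0, -0.0533], "finger_gap":35}, {"pos":[-0.04, 0, -0.0267], "finger_gap":35}, {"finger_gap":35}, {"finger_gap":35}, {"finger_gap":35}]' | python3 shift.py | tail -3; python3 n.py; python3 - <<'E'
from h import *
import pickle
b=pickle.load(open('w1.pkl','rb'))
c=shot('wrist','f.png');g=cv2.cvtColor(c['pixels'],cv2.COLOR_RGB2GRAY)
# dark knob-top colour search along y at z71
for x in(-24,-20,-16): print(x,''.join('#' if g[int(v),int(u)]<70 else '.' for y in range(90,20,-1) for u,v in [proj(c,[*C(x,y),70])]))
s=shot('side');d=pickle.load(open('c0.pkl','rb'))['side']
# compare with the initial side view (bolt home) around knob
u,v=map(int,proj(s,[*C(-20.5,43),65]));A=s['pixels'][v-12:v+12,u-8:u+8].astype(int);B=d['pixels'][v-12:v+12,u-8:u+8].astype(int);print('side diff at home knob',abs(A-B).mean())
u,v=map(int,proj(s,[*C(-20.5,73),65]));A=s['pixels'][v-12:v+12,u-8:u+8].astype(int);B=d['pixels'][v-12:v+12,u-8:u+8].astype(int);print('side diff at drawn knob',abs(A-B).mean())
print(robot.observe()['force'])
E
```

```text
force: [0.6, 0.5, 0.2]
finger_gap: 34.8
grasp_force: 0.0
t 30.5 tcp car [-50.1  38.8] 157.2 yaw err (rz needed) -0.001 gap 34.8
delta [50.2 38.8 57.1]
green 30 [444.1 106.7] z12 [   3.9 -107.8] z55 [  7.5 -85.8]
green 54 [165.7 115.5] z12 [ -3.3 119. ] z55 [  1.4 107. ]
green 75 [182.1 127.1] z12 [-12.7 106.3] z55 [-6.6 96.2]
disc 40 (257, 66) 22.0 [34.7 43.3]
disc -40 (370, 66) 24.6 [ 34.5 -38. ]
lever px 259 95 dir [ 3.16464203 42.7724246 ] theta -0.07385333686865063 rmax 67.7197364582544
lever px 97 21 dir [ 3.15862461 37.39198973] theta -0.08427322527254767 rmax 52.10851098409798
-24 ......................................................................
-20 ......................................................................
-16 ...............................................######.................
side diff at home knob 11.4140625
side diff at drawn knob 8.1328125
[ 0.28688619  0.46416995 -0.17892611]
```

Everything checks out: bolt home, lever closed, dot on the line and both discs in their bays. I hand in the job.

```bash
python3 -c "
from workcell import robot
print(robot.finish_job())"
```

```text
the job is handed in; nothing more can be done
None
```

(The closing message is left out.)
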